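# Hold a probe cap on its sprung seal for fastening

## Task

Pick up the probe cap from its rest and set it centred and level on the blue sprung seat of the white source housing, turned so that its brass side fitting points at the red mark. Press it down with a steady push of about 10 newtons, never driving the seat to its bottom stop, and finish while still holding it pressed like that so a colleague can put in the screws. Leave the screwdriver, the screw tray and the solvent bottle where they are.

Things in the scene. Friction and masses are not known exactly. Their poses are not given: they have to be found in the camera images.
- cap: Probe cap, 0.2-0.3 kg: aluminium disc flange 100 mm across, 10 mm thick; on it a black upright round hub 36 mm across, from 10 to 60 mm above the underside: grip this. A brass side fitting, 10-13 mm thick, sticks out along the cap's +x (top 22 mm above the underside, tip 62 mm from the axis). Origin: centre of the underside; z up the hub. Starts upright on the rest, fitting turned off the mark.
- fitting_tip (a point): Outer end of the brass fitting, on its centre line, 62 mm from the cap's axis along its +x, 15 mm above the underside.
- rest: Fixed round black and grey rest, 96 mm across, 30 mm high, on which the cap starts. Origin: centre of its underside, on the bench.
- housing: Fixed white source housing with black top, 180 x 180 mm, 58 mm high. Origin: centre of its underside, on the bench; the seat's axis is its z axis; the red mark lies along its +x axis. When done, the cap's +x points the same way as the housing's +x.
- mark (a point): Top of the red mark, an upright fin 16 mm long and 10 mm wide fixed to the housing's top, 80 mm from the seat's axis along the housing's +x and 94 mm above the bench.
- seat_top (a point): Centre of the upper face of the blue round seat, 92 mm across, in the middle of the housing; 95 mm above the bench when free; it moves down with the seat.
- seat (a joint): How far the sprung seat is pressed down, m: 0 free, 0.024 at its bottom stop. It takes about 3 N to start it moving and 0.6 N more for each mm (about 6 N at 5 mm, 10 N at 12 mm, 14 N at 18 mm); this is the whole force of the cap on the seat, the cap's own weight included.
- driver: Bystander: orange-handled screwdriver 180 mm long lying on the bench.
- screw_tray: Bystander: small open grey tray 90 x 70 x 25 mm with brass screws.
- solvent: Bystander: amber solvent bottle 68 mm across, 130 mm tall, blue cap.
There are look-alikes about, which are no part of the job. Leave any purple look-alike of the cap alone. What is shaped like the rest but pink is not meant.

How it is judged:
By the outcome, as a careful person would: the job done as asked, in the order asked, and still so for the second after the job is handed in, while the arm keeps its last pose, push and grip.
It also fails if it takes over 42 s, if anything falls off the work surface, if the arm or the gripper's body presses on something with over 40 N, if the wrist force passes 120 N, or if a joint passes its speed limit or range.

## Robot

A 6-joint arm with a two-finger parallel gripper is mounted at the origin on the work surface. World frame = base frame: x ahead of the robot, y to its left, z up, the work surface at z = 0. Lengths are in m, angles in rad, forces in N, time in s.
With the tool pointing down it reaches from about 0.3 to 0.75 m from the base axis. Payload 8.5 kg.
Tool frame: the origin (TCP) lies midway between the tips of the shut fingers; the grasp point (between the pads) lies 19 mm behind it; z points along the fingers, y is the line along which they close (so a half turn about z gives the same grasp; the last joint's range is limited). The gripper opens to 85 mm and grips with 20 to 120 N. Pads are 22 mm wide; open, the fingers measure 114 mm over their backs; the gripper's body (76 mm by 85 mm) begins 54 mm behind the grasp point. The pads swing forward as they close: fully open they stand 13 mm farther back than shut.
Start: joints at [0.973, 0.381, 1.297, -0, 1.464, -0.215], TCP at [0.205, 0.51, 0.193] pointing down, gripper open.
Joint ranges: [-3.11, 3.11], [-0.89, 2.33], [0.22, 2.48], [-1.42, 4.56], [0.17, 2.85], [-2.88, 2.88]. Speed limits (rad/s): [2.39, 2.39, 3.14, 3.14, 3.14, 3.14].

## Interface

Orientations are given as a unit quaternion [w, x, y, z].
In Python, from plant import observe, grab_frame, calibration, close_job gives the robot as it stands.
- The arm moves only by the shell command python3 -m creep 'ROWS' [OPENING] [FORCE]. ROWS is text: rows parted by semicolons, each of 6 numbers parted by spaces: the shift along the tool's x, y, z normalised to -1 to 1, where 1 is 2.5 cm, then the turn, a rotation vector about the tool's x, y, z normalised to -1 to 1, where 1 is 0.08 rad. In form: dx dy dz rx ry rz; .... A call has 1 to 12 rows; each row shifts and turns the commanded pose from where the row before left it, along the tool's axes as they then stand; what a row does not reach is not made up. A row lasts 1/10 s, in which the tool goes at most 50 mm and 8.59 degrees, less where a joint would pass 70% of its speed; a pose out of reach is approached as far as the arm can. A call with a number of a shift or a turn outside -1 to 1 is refused whole. A call with a gripper value outside its range is refused whole. OPENING is the opening, from 0 (shut) to 1 (fully open), set as the call begins (- or left out, the last holds). The fingers move at their own pace and stop on an object; FORCE is the grip in N (left out, the last holds). Time passes only in rows, so rows that do not move let the fingers close. It gives the time, the measured TCP pose, the force, the opening and the grip force at its end, in the units of the state.
- observe(): the state, without advancing time (a new reading comes with each control period).
- grab_frame(name): name is "scene" or "side" or "wrist"; returns (picture, depth): 420x560x3 uint8, red, green, blue; 420x560 float32, m along the optical axis (not along the pixel's ray), 0 where there is no reading.
- calibration(name): a dict with "camera_matrix" (3x3 intrinsics, pixels), "R" (3x3) and "t" (3): a world point X has camera coordinates R X + t. Camera axes: x right, y down, z forward; pixel columns grow to the right and rows downward; lengths in m; the calibration is good to about 2 mm. A picture is of the moment at which its call begins: read the wrist's pose just before it. calibration takes no time and is no camera call; for the wrist camera it gives the pose at the moment of the call.
- close_job(): hands the job in; it is judged then, once.
The state is a dict: "time_s": time; "joint_pos": joint angles; "joint_vel": joint speeds; "joint_torque": joint torques, N m; "eef_pos": TCP position; "ee_rot": TCP orientation; "contact_force": force on the tool from outside, world axes, zero at the start; "moment": the same for the moment, N m; "finger_gap": opening from 0.0 (shut) to 1.0 (fully open); "gripper_force": force on a finger pad.
Only numpy, scipy, OpenCV 4.12 (cv2) and the standard library are available. Lean on these libraries where they do the work, as an engineer would, in place of code of your own. Each camera call takes 0.05 s, during which the arm holds its last target. There are 200 camera calls.

## Working session

There is one attempt and no reset: what is moved stays moved. The work goes in short steps, Python scripts to look and compute and a shell command to move; the robot and the scene stay as the last step left them, time stands still between calls to the robot, and variables do not carry over. Pictures are saved under pics/ and viewed, at most 10 in all, crops included, and the job is handed in when it is done.

```bash
mkdir -p pics; ls
cat > h.py <<'E'
import numpy as np, cv2
from plant import observe, grab_frame, calibration
def snap(n,f):
    c=calibration(n); p,d=grab_frame(n)
    np.savez('pics/'+f+'.npz',p=p,d=d,K=c['camera_matrix'],R=c['R'],t=c['t'])
    cv2.imwrite('pics/'+f+'.png',p[:,:,::-1]); return p,d
def load(f): return np.load('pics/'+f+'.npz')
def cloud(f):
    z=load(f); d=z['d']; v,u=np.mgrid[:d.shape[0],:d.shape[1]]
    K=z['K']; c=np.stack([(u-K[0,2])/K[0,0]*d,(v-K[1,2])/K[1,1]*d,d],-1)
    X=(c-z['t'])@z['R']; X[d==0]=np.nan; return z['p'],X
E
python3 - <<'E'
from h import *
s=observe(); print(s)
a,_=snap('scene','s0'); b,_=snap('side','d0')
E
```

```text
pics
{'time_s': 0.0, 'joint_pos': array([ 9.72673721e-01,  3.81220938e-01,  1.29828937e+00, -2.12136597e-05,
        1.46360906e+00, -2.15319897e-01]), 'joint_vel': array([ 0.00060454,  0.00141794,  0.0018453 ,  0.00223286, -0.00233434,
       -0.00089041]), 'joint_torque': array([ 1.48282492e-03, -4.48455119e+01, -2.31283092e+01, -6.64125446e-05,
        4.78007540e-03, -4.63832203e-05]), 'eef_pos': array([0.20524587, 0.50987717, 0.19218879]), 'ee_rot': array([-2.92299461e-04,  1.90233668e-01,  9.81738544e-01, -7.05256464e-04]), 'contact_force': array([-2.13782843e-04,  4.24567828e-01, -5.02963627e-01]), 'moment': array([ 0.05103477, -0.01072508,  0.0252409 ]), 'gripper_force': 0.0, 'finger_gap': 1.0017137568951573}
```

View pics/s0.png

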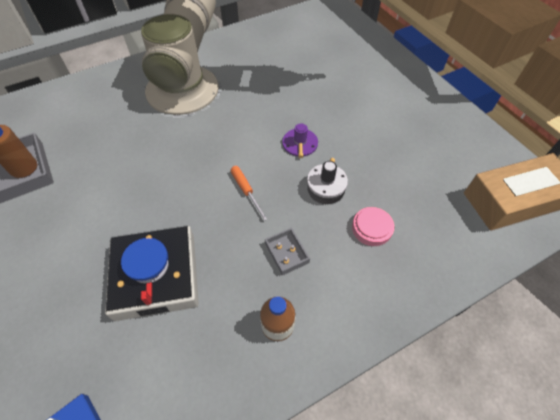

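View pics/d0.png

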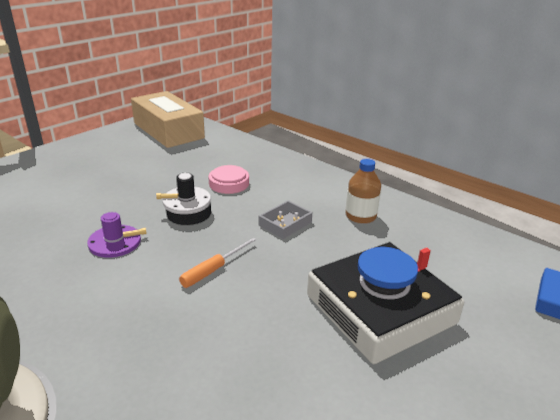

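Scene view: there are two things that could be taken for the cap, the aluminium one with black hub at (328,180) on a black/grey rest and the purple look-alike at (300,140). Two could be taken for the rest, the black/grey one under the cap and the pink one at (374,225). The housing is at (150,270), its blue seat at (145,260) and its red mark at (147,292). By the description I choose the aluminium cap at (328,180), which is at (186,200) in the side view. Next I check it in a crop and measure.

Run:
```python
from h import *
p=load('s0')['p'][:,:,::-1]; q=load('d0')['p'][:,:,::-1]
a=cv2.resize(p[130:220,280:380],None,fx=4,fy=4,interpolation=2); b=cv2.resize(q[160:250,140:240],None,fx=4,fy=4,interpolation=2)
c=cv2.resize(p[220:310,100:200],None,fx=4,fy=4,interpolation=2)[:240]; e=cv2.resize(q[235:325,330:430],None,fx=4,fy=4,interpolation=2)[:240]
cv2.imwrite('pics/crop1.png',np.vstack([np.hstack([a,b]),np.hstack([c,e])])[:600])
def circ(f,rmax,c0,zlo,zhi):
    P,X=cloud(f); m=(X[...,2]>zlo)&(X[...,2]<zhi)&(np.hypot(X[...,0]-c0[0],X[...,1]-c0[1])<rmax)
    pts=X[m]
    if len(pts)<10: return len(pts)
    (cx,cy),r=cv2.minEnclosingCircle(pts[:,:2].astype(np.float32)); return len(pts),round(cx,4),round(cy,4),round(r,4),pts[:,2].mean().round(4),pts[:,:2].mean(0).round(4)
for f,px in (('s0',dict(hub=(328,164),flange=(318,184),seat=(145,257),mark=(149,286),purple=(300,130),pink=(374,222),bottle=(278,305),tray=(287,250))),('d0',dict(hub=(185,178),seat=(388,265),mark=(424,252),flange=(180,206),bottle=(367,165),pink=(229,176)))):
    P,X=cloud(f)
    for k,(u,v) in px.items(): print(f,k,X[v,u].round(4))
    hp=X[px['hub'][1],px['hub'][0]]; sp=X[px['seat'][1],px['seat'][0]]
    print(' hubtop',circ(f,.04,hp,.082,.1),' flange',circ(f,.075,hp,.036,.044)); print(' seat',circ(f,.06,sp,.088,.102))
    h=cv2.cvtColor(P,cv2.COLOR_RGB2HSV).astype(int); red=((h[...,0]<6)|(h[...,0]>174))&(h[...,1]>200)&(h[...,2]>110)&(np.hypot(X[...,0]-sp[0],X[...,1]-sp[1])<.12)
    m=red&(X[...,2]>.088); print(' mark',m.sum(),X[m].mean(0) if m.any() else '',X[red].mean(0))
    br=(abs(h[...,0]-18)<7)&(h[...,1]>120)&(h[...,2]>120)&(np.hypot(X[...,0]-hp[0],X[...,1]-hp[1])<.08)&(X[...,2]>.03)
    print(' fitting',br.sum(),np.argwhere(br)[:,::-1].mean(0),X[br].mean(0),X[br][np.argmax(np.hypot(*(X[br][:,:2]-hp[:2]).T))] if br.any() else '')
```

```text
s0 hub [0.536  0.1847 0.0933]
s0 flange [0.5429 0.1579 0.0392]
s0 seat [ 0.5629 -0.2761  0.0945]
s0 mark [ 0.6093 -0.2932  0.0602]
s0 purple [0.3799 0.2014 0.0599]
s0 pink [0.6955 0.2178 0.0308]
s0 bottle [ 0.7927 -0.0926  0.1308]
s0 tray [0.6501 0.0096 0.0057]
 hubtop (173, 0.5428, 0.1843, 0.0193, np.float64(0.0902), array([0.5452, 0.1821]))  flange (748, 0.5428, 0.1845, 0.0507, np.float64(0.0403), array([0.55  , 0.1782]))
 seat (1502, 0.5635, -0.2791, 0.0473, np.float64(0.0951), array([ 0.5665, -0.2795]))
 mark 0  [nan nan nan]
 fitting 3 [332.33333333 159.66666667] [0.50235787 0.22495758 0.05164685] [0.49942227 0.22600933 0.05062741]
d0 hub [0.5351 0.1777 0.0894]
d0 seat [ 0.5589 -0.281   0.0939]
d0 mark [ 0.6312 -0.3056  0.0922]
d0 flange [0.5064 0.1648 0.0405]
d0 bottle [ 0.7753 -0.1004  0.1275]
d0 pink [0.6827 0.2036 0.0285]
 hubtop (160, 0.5402, 0.1849, 0.019, np.float64(0.0888), array([0.5364, 0.1815]))  flange (680, 0.5351, 0.1896, 0.0558, np.float64(0.0395), array([0.5327, 0.1746]))
 seat (1804, 0.5612, -0.2785, 0.0473, np.float64(0.0939), array([ 0.5573, -0.2805]))
 mark 0  [nan nan nan]
 fitting 12 [164.83333333 197.        ] [0.50587419 0.2131828  0.04282377] [0.49194758 0.22095123 0.0456184 ]<stdin>:17: RuntimeWarning: Mean of empty slice.
  ret = um.true_divide(
```

View pics/crop1.png

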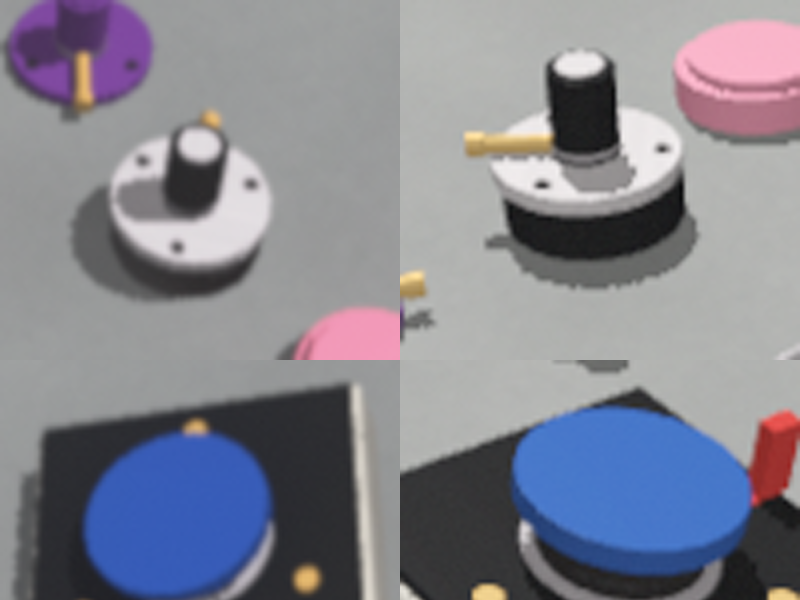

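The crop confirms the aluminium cap with black hub on a black/grey rest. Its fitting points toward the purple one, with the tip at side pixel (158,195). The hub is at about (0.542, 0.185), and the flange top at z=0.040 and hub top at 0.090 both match the given heights. The seat is at (0.563, -0.279, 0.095). I move above the cap, keeping the current yaw: it leaves the fingers clear of the fitting and joint 6 mid-range.

```bash
python3 -m creep '-.97 -.39 0 0 0 0;-.97 -.39 0 0 0 0;-.97 -.39 0 0 0 0;-.97 -.39 0 0 0 0;-.97 -.39 0 0 0 0;-.97 -.39 0 0 0 0;-.97 -.39 0 0 0 0;-.97 -.39 0 0 0 0;-.97 -.39 0 0 0 0;-.97 -.39 0 0 0 0;-.97 -.39 0 0 0 0;-.97 -.39 0 0 0 0' 1
python3 -m creep '-.97 -.39 0 0 0 0;-.97 -.39 0 0 0 0;-.97 -.39 0 0 0 0;-.6 -.2 0 0 0 0;0 0 0 0 0 0;0 0 0 0 0 0'
python3 - <<'E'
from h import *
s=observe(); print(s['eef_pos'],s['ee_rot'],s['contact_force'],s['time_s']); snap('wrist','w0')
# mark from side view
P,X=cloud('d0'); h=P.astype(int); m=(h[...,0]>110)&(h[...,1]<70)&(h[...,2]<70)&(np.hypot(X[...,0]-.563,X[...,1]+.279)<.13)
r=X[m]; print(m.sum(), r.mean(0), r.max(0)); t=r[r[:,2]>.088]; print(len(t),t.mean(0), t.min(0),t.max(0))
P,X=cloud('s0'); h=P.astype(int); m=(h[...,0]>110)&(h[...,1]<70)&(h[...,2]<70)&(np.hypot(X[...,0]-.563,X[...,1]+.279)<.13)
r=X[m]; print(m.sum()); t=r[r[:,2]>.088]; print(len(t),t.mean(0),t.min(0),t.max(0))
E
```

```text
time_s: 1.3
eef_pos: [0.4322, 0.2921, 0.1925]
ee_rot: [-0.0, 0.19, 0.982, -0.0]
contact_force: [-0.4, -0.1, 0.4]
finger_gap: 1.001
gripper_force: 0.0
time_s: 1.9
eef_pos: [0.4998, 0.2287, 0.1926]
ee_rot: [-0.0, 0.19, 0.982, -0.0]
contact_force: [-0.7, 0.5, -0.9]
finger_gap: 0.996
gripper_force: 0.0
[0.49980135 0.22874692 0.19260526] [-3.94629822e-04  1.90301347e-01  9.81725645e-01 -3.00481213e-06] [-0.73105191  0.49323693 -0.85166951] 1.9
159 [ 0.63364827 -0.30570227  0.0751155 ] [ 0.64435883 -0.29850161  0.09158776]
19 [ 0.63319892 -0.30531727  0.09006773] [ 0.62818016 -0.30966816  0.08822412] [ 0.64205606 -0.29940784  0.09158776]
167
51 [ 0.64071883 -0.30459933  0.09398947] [ 0.63123319 -0.31070152  0.08855228] [ 0.64800324 -0.29817132  0.09717005]
```

View pics/w0.png

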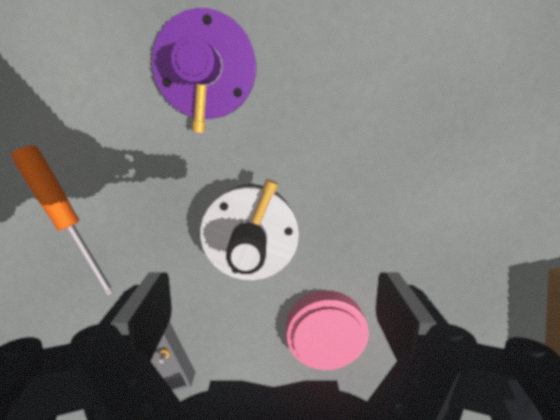

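The wrist view shows the cap at (250,232) with its hub top at (245,257) and its fitting tip at (271,184). The purple and pink look-alikes are well apart from it. Next I measure the fitting and the housing yaw precisely.

Run:
```python
from h import *
z=load('w0'); P,X=cloud('w0'); K,R,t=z['K'],z['R'],z['t']
def ray(u,v,h):
    d=R.T@np.linalg.solve(K,[u,v,1]); o=-R.T@t; return o+d*(h-o[2])/d[2]
hh=cv2.cvtColor(P,cv2.COLOR_RGB2HSV).astype(int)
c=np.array([.542,.1845])
rr=np.hypot(X[...,0]-c[0],X[...,1]-c[1])
m=(X[...,2]>.085)&(X[...,2]<.096)&(rr<.03); (cx,cy),r=cv2.minEnclosingCircle(X[m][:,:2].astype(np.float32)); print('hub',m.sum(),cx,cy,r,X[m].mean(0))
m=(X[...,2]>.036)&(X[...,2]<.044)&(rr<.07); e=cv2.minEnclosingCircle(X[m][:,:2].astype(np.float32)); print('flange',e,X[m].mean(0))
b=(abs(hh[...,0]-18)<8)&(hh[...,1]>110)&(hh[...,2]>110)&(rr<.08)&(X[...,2]>.042)
q=X[b]; vx=cv2.fitLine(q[:,:2].astype(np.float32),2,0,.01,.01).ravel(); print('fit',b.sum(),q.mean(0),vx, np.degrees(np.arctan2(q[:,1].mean()-cy,q[:,0].mean()-cx)))
print('tip top ray',ray(271,183,.05))
print('hub centre ray',ray(245,257,.09),'flange centre')
# housing yaw: top face
for f in('s0','d0'):
    P,X=cloud(f); m=(X[...,2]>.052)&(X[...,2]<.063)&(np.hypot(X[...,0]-.563,X[...,1]+.279)<.14)
    print(f,cv2.minAreaRect(X[m][:,:2].astype(np.float32)))
```

```text
hub 1236 0.5402498245239258 0.1860681027173996 0.01812269352376461 [0.53883036 0.18667935 0.09077786]
flange ((0.5358453392982483, 0.19015897810459137), 0.056072693318128586) [0.53517289 0.18827216 0.03995265]
fit 425 [0.51019803 0.21454879 0.04963517] [ 0.7174638  -0.6965958   0.51019806  0.21454878] 136.53754093389878
tip top ray [0.49631007 0.22760101 0.05      ]
hub centre ray [0.54131474 0.18501944 0.09      ] flange centre
s0 ((0.5658556818962097, -0.27920693159103394), (0.176420196890831, 0.17426545917987823), 71.43476104736328)
d0 ((0.5613657832145691, -0.278687059879303), (0.1736108362674713, 0.1753206104040146), 71.6598892211914)
```

```bash
python3 -m creep '-.72 -.33 0 0 0 0;-.72 -.33 0 0 0 0;-.73 -.33 0 0 0 0;0 0 0.3 0 0 0;0 0 .7 0 0 0;0 0 .7 0 0 0;0 0 .7 0 0 0;0 0 .5 0 0 0;0 0 0 0 0 0;0 0 0 0 0 0' 1
python3 - <<'E'
from h import *
s=observe(); print(s['eef_pos'],s['ee_rot'])
E
```

```text
time_s: 2.95
eef_pos: [0.5411, 0.1857, 0.1205]
ee_rot: [-0.0, 0.19, 0.982, 0.0]
contact_force: [-0.3, 0.2, -0.2]
finger_gap: 1.002
gripper_force: 0.0
[0.54106709 0.18567274 0.12053397] [-7.94402404e-05  1.89953220e-01  9.81793138e-01  4.38395834e-05]
```

Aligned over the hub. I descend the remaining 70 mm and close at 45 N.

```bash
python3 -m creep '0 0 .6 0 0 0;0 0 .6 0 0 0;0 0 .6 0 0 0;0 0 .6 0 0 0;0 0 .4 0 0 0;0 0 0 0 0 0;0 0 0 0 0 0'
python3 -m creep '0 0 0 0 0 0;0 0 0 0 0 0;0 0 0 0 0 0;0 0 0 0 0 0;0 0 0 0 0 0;0 0 0 0 0 0;0 0 0 0 0 0;0 0 0 0 0 0;0 0 0 0 0 0;0 0 0 0 0 0' 0 60
```

```text
time_s: 3.65
eef_pos: [0.5417, 0.1853, 0.051]
ee_rot: [0.0, 0.19, 0.982, 0.0]
contact_force: [0.7, 0.3, 1.1]
finger_gap: 1.0
gripper_force: 0.0
time_s: 4.65
eef_pos: [0.5423, 0.1851, 0.0516]
ee_rot: [0.001, 0.19, 0.982, 0.0]
contact_force: [0.0, -1.1, 7.8]
finger_gap: 0.002
gripper_force: 3.7
```

Opening 0.002 means the fingers shut without the hub between them, so I look.

Run:
```python
from h import *
a,_=snap('scene','s1'); b,_=snap('side','d1')
A=cv2.resize(a[100:240,240:400],(400,350)); B=cv2.resize(b[120:260,90:250],(400,350))
cv2.imwrite('pics/crop2.png',np.hstack([A,B])[:,:,::-1]); s=observe(); print(s['finger_gap'],s['gripper_force'],s['contact_force'])
```

```text
0.00010051633319320604 3.728217269817833 [-0.75105474 -0.32620955  8.05936176]
```

View pics/crop2.png

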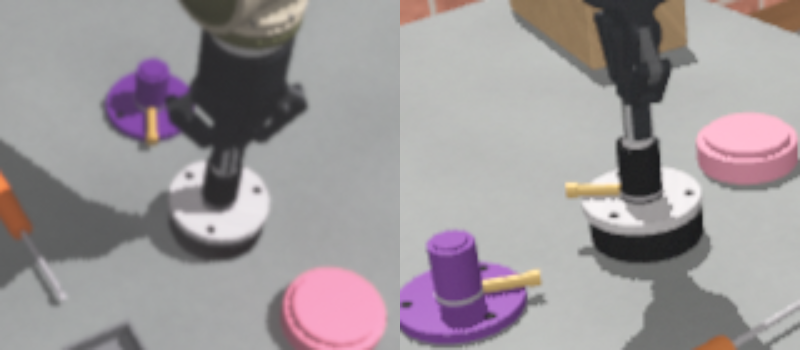

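The crop shows the shut fingers standing on top of the hub, with the cap unmoved at scene (328,180). The tips are therefore higher than the reported TCP. I measure their real height.

Run:
```python
from h import *
for f in ('s1','d1'):
    P,X=cloud(f); rr=np.hypot(X[...,0]-.5415,X[...,1]-.1853)
    for lo in np.arange(.05,.2,.01):
        m=(X[...,2]>=lo)&(X[...,2]<lo+.01)&(rr<.06); q=X[m]
        if len(q): print(f,lo.round(3),len(q),q.mean(0).round(4),np.ptp(q,0).round(3)[:2],P[m].mean(0).round())
s=observe(); print(s['joint_pos'],s['eef_pos'],s['joint_torque'])
```

```text
s1 0.05 33 [0.5528 0.1756 0.0552] [0.028 0.028] [63. 61. 63.]
s1 0.06 40 [0.5522 0.1759 0.0652] [0.027 0.03 ] [61. 59. 61.]
s1 0.07 40 [0.5526 0.1753 0.0751] [0.028 0.028] [52. 51. 52.]
s1 0.08 51 [0.5515 0.1776 0.0863] [0.032 0.033] [62. 60. 62.]
s1 0.09 50 [0.5483 0.1778 0.0927] [0.03  0.029] [75. 73. 75.]
s1 0.1 39 [0.55   0.1789 0.1048] [0.022 0.026] [81. 80. 82.]
s1 0.11 36 [0.5503 0.1782 0.1156] [0.023 0.025] [75. 74. 77.]
s1 0.12 30 [0.5516 0.1805 0.1246] [0.012 0.024] [73. 72. 75.]
s1 0.13 55 [0.5528 0.182  0.1363] [0.027 0.053] [67. 66. 68.]
s1 0.14 149 [0.5483 0.1797 0.1454] [0.044 0.077] [58. 57. 60.]
s1 0.15 79 [0.5534 0.1828 0.1553] [0.047 0.084] [57. 56. 58.]
s1 0.16 126 [0.5553 0.1833 0.1648] [0.047 0.1  ] [53. 52. 55.]
s1 0.17 152 [0.5546 0.1802 0.1755] [0.046 0.107] [56. 55. 58.]
s1 0.18 196 [0.5498 0.1794 0.185 ] [0.065 0.115] [60. 59. 62.]
s1 0.19 141 [0.5513 0.1724 0.1946] [0.046 0.09 ] [52. 51. 54.]
s1 0.2 56 [0.5446 0.1643 0.2045] [0.045 0.076] [51. 51. 54.]
d1 0.05 88 [0.5279 0.1818 0.0546] [0.06  0.059] [76. 72. 65.]
d1 0.06 67 [0.5316 0.1754 0.065 ] [0.03  0.
[... 425 characters left out ...]
3] [0.021 0.062] [58. 59. 60.]
d1 0.14 74 [0.5296 0.172  0.144 ] [0.03  0.084] [48. 49. 50.]
d1 0.15 86 [0.5265 0.1668 0.1557] [0.036 0.097] [48. 48. 49.]
d1 0.16 100 [0.5257 0.166  0.1651] [0.041 0.112] [51. 51. 52.]
d1 0.17 105 [0.5252 0.1652 0.1748] [0.044 0.114] [52. 52. 54.]
d1 0.18 146 [0.5257 0.1631 0.1847] [0.049 0.116] [63. 63. 64.]
d1 0.19 149 [0.5274 0.1678 0.1948] [0.037 0.08 ] [57. 57. 59.]
d1 0.2 88 [0.5265 0.1583 0.2046] [0.021 0.052] [50. 51. 53.]
[ 1.22602190e-01  5.55448095e-01  1.44178445e+00 -3.56192622e-04
  1.14165528e+00 -1.06522979e+00] [0.54223943 0.18510691 0.05157888] [ 4.56857197e-01 -4.56064832e+01 -1.71466416e+01  2.10473612e-01
 -1.34002296e-01  8.57890245e-05]
```

Run:
```python
from h import *
z=load('w0'); print('w0 cam',-z['R'].T@z['t'],'eef [.4998 .2287 .1926]')
s=observe(); c=calibration('wrist'); print('now cam',-c['R'].T@c['t'],s['eef_pos'])
snap('wrist','w1')
for f in('w0','w1'):
    P,X=cloud(f); h=(np.hypot(X[...,0]-.541,X[...,1]-.1855)<.048)&(np.hypot(X[...,0]-.541,X[...,1]-.1855)>.03)&(P.min(2)>150); print(f,'flange z',h.sum(),np.nanmedian(X[h][:,2])); 
    b=(X[...,2]<.01)&(X[...,2]>-.02); print(' bench',b.sum(),np.nanmedian(X[b][:,2]))
P,X=cloud('w0')
for u,v in((160,280),(130,320),(390,280),(420,320)): print(u,v,X[v,u])
```

```text
w0 cam [0.43118045 0.25586559 0.37385378] eef [.4998 .2287 .1926]
now cam [0.47300189 0.21222722 0.23258905] [0.54223943 0.18510691 0.05157888]
w0 flange z 2840 0.03998878189794829
 bench 170997 3.17941603227684e-06
w1 flange z 7497 0.04003482429942731
 bench 166889 3.087704421454003e-05
160 280 [0.47414111 0.19268287 0.25470304]
130 320 [0.47310941 0.19228338 0.28154329]
390 280 [0.50595769 0.27300433 0.25550384]
420 320 [0.50665925 0.27404416 0.28059731]
```

The reported TCP lies 39 mm beyond the real shut fingertips: the tips rest on the hub top at z≈0.0905 while the reported z is 0.0516. The wrist camera agrees. I correct for it: raise, open, and go down to a reported z of about 0.013, which puts the tips at about 0.052.

```bash
python3 -m creep '0 0 -.6 0 0 0;0 0 0 0 0 0'
python3 -m creep '0 0 0 0 0 0;0 0 0 0 0 0;0 0 0 0 0 0;0 0 0 0 0 0;0 0 0 0 0 0;0 0 0 0 0 0;0 0 0 0 0 0;0 0 0 0 0 0' 1
python3 -m creep '0 0 .5 0 0 0;0 0 .5 0 0 0;0 0 .4 0 0 0;0 0 .4 0 0 0;0 0 .3 0 0 0;0 0 0 0 0 0'
```

```text
time_s: 5.0
eef_pos: [0.5423, 0.1853, 0.0668]
ee_rot: [0.002, 0.19, 0.982, 0.0]
contact_force: [0.8, 0.6, 0.1]
finger_gap: 0.0
gripper_force: 0.0
time_s: 5.8
eef_pos: [0.5413, 0.1852, 0.0653]
ee_rot: [-0.0, 0.19, 0.982, -0.0]
contact_force: [0.3, -0.4, 0.6]
finger_gap: 0.996
gripper_force: 0.0
time_s: 6.4
eef_pos: [0.5407, 0.1851, 0.0116]
ee_rot: [-0.001, 0.19, 0.982, -0.0]
contact_force: [0.2, -0.4, 0.6]
finger_gap: 0.998
gripper_force: 0.0
```

```bash
python3 -m creep '0 0 0 0 0 0;0 0 0 0 0 0;0 0 0 0 0 0;0 0 0 0 0 0;0 0 0 0 0 0;0 0 0 0 0 0;0 0 0 0 0 0;0 0 0 0 0 0' 0 60
```

```text
time_s: 7.2
eef_pos: [0.5417, 0.1853, 0.0134]
ee_rot: [0.001, 0.19, 0.982, 0.0]
contact_force: [-0.5, -0.2, 5.9]
finger_gap: 0.405
gripper_force: 59.8
```

Gripped: opening 0.405 is about the 36 mm hub, at 60 N. Lift.

```bash
python3 -m creep '0 0 -.3 0 0 0;0 0 -.6 0 0 0;0 0 -.8 0 0 0;0 0 -.8 0 0 0;0 0 -.8 0 0 0;0 0 -.8 0 0 0;0 0 -.8 0 0 0;0 0 -.6 0 0 0;0 0 -.3 0 0 0;0 0 0 0 0 0;0 0 0 0 0 0'
python3 -m creep '-.22 -.47 0 0 0 0;-.43 -.94 0 0 0 0;-.43 -.94 0 0 0 0;-.43 -.94 0 0 0 0;-.43 -.94 0 0 0 0;-.43 -.94 0 0 0 0;-.43 -.94 0 0 0 0;-.43 -.94 0 0 0 0;-.43 -.94 0 0 0 0;-.43 -.94 0 0 0 0;-.43 -.94 0 0 0 0;-.43 -.94 0 0 0 0'
python3 -m creep '-.43 -.94 0 0 0 0;-.43 -.94 0 0 0 0;-.43 -.94 0 0 0 0;-.43 -.94 0 0 0 0;-.43 -.94 0 0 0 0;-.43 -.94 0 0 0 0;-.21 -.47 0 0 0 0;0 0 0 0 0 0;0 0 0 0 0 0'
```

```text
time_s: 8.3
eef_pos: [0.5409, 0.1851, 0.157]
ee_rot: [-0.001, 0.19, 0.982, -0.0]
contact_force: [0.4, -0.6, -2.6]
finger_gap: 0.41
gripper_force: 59.9
time_s: 9.5
eef_pos: [0.5545, -0.1135, 0.1571]
ee_rot: [-0.001, 0.19, 0.982, 0.0]
contact_force: [-0.2, -0.0, -2.7]
finger_gap: 0.408
gripper_force: 60.1
time_s: 10.4
eef_pos: [0.5625, -0.2788, 0.1574]
ee_rot: [-0.0, 0.19, 0.982, 0.0]
contact_force: [-0.6, 1.1, -2.3]
finger_gap: 0.409
gripper_force: 60.1
```

```bash
python3 -m creep '0 0 0 0 0 .5;0 0 0 0 0 .9;0 0 0 0 0 1;0 0 0 0 0 1;0 0 0 0 0 1;0 0 0 0 0 1;0 0 0 0 0 1;0 0 0 0 0 1;0 0 0 0 0 1;0 0 0 0 0 1;0 0 0 0 0 1;0 0 0 0 0 1'
python3 -m creep '0 0 0 0 0 1;0 0 0 0 0 1;0 0 0 0 0 1;0 0 0 0 0 1;0 0 0 0 0 1;0 0 0 0 0 1;0 0 0 0 0 1;0 0 0 0 0 1;0 0 0 0 0 1;0 0 0 0 0 1;0 0 0 0 0 1;0 0 0 0 0 1'
python3 -m creep '0 0 0 0 0 1;0 0 0 0 0 1;0 0 0 0 0 1;0 0 0 0 0 1;0 0 0 0 0 1;0 0 0 0 0 1;0 0 0 0 0 1;0 0 0 0 0 1;0 0 0 0 0 1;0 0 0 0 0 1;0 0 0 0 0 .4;0 0 0 0 0 0'
python3 - <<'E'
from h import *
s=observe(); print(s['eef_pos'],s['ee_rot'],s['joint_pos'],s['contact_force']); a,_=snap('wrist','w2'); b,_=snap('side','d2'); snap('scene','s2')
cv2.imwrite('pics/v2.png',np.hstack([cv2.resize(a,(400,300)),cv2.resize(b[100:340,240:560],(400,300))])[:,:,::-1])
E
```

```text
time_s: 11.6
eef_pos: [0.5629, -0.2779, 0.158]
ee_rot: [-0.0, 0.604, 0.797, 0.0]
contact_force: [0.2, -1.0, -2.0]
finger_gap: 0.407
gripper_force: 59.8
time_s: 12.8
eef_pos: [0.5629, -0.2779, 0.158]
ee_rot: [-0.0, 0.904, 0.428, 0.0]
contact_force: [0.2, -0.5, -2.7]
finger_gap: 0.406
gripper_force: 59.8
time_s: 14.0
eef_pos: [0.5629, -0.2781, 0.158]
ee_rot: [-0.0, 1.0, 0.028, -0.0]
contact_force: [0.1, 0.1, -1.8]
finger_gap: 0.406
gripper_force: 59.8
[ 0.5629077  -0.27805756  0.15798191] [-1.37561135e-04  9.99605926e-01  2.80708387e-02 -4.87448853e-05] [-6.47143156e-01  5.42824220e-01  1.12356213e+00  1.54516528e-04
  1.47545438e+00  8.67489389e-01] [ 0.05715637  0.1049019  -1.83991551]
```

View pics/v2.png

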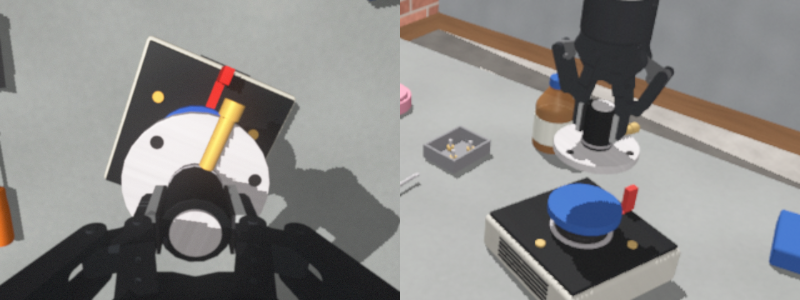

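The wrist view shows the level cap above the housing with the fitting pointing at the red mark (v2 pixels: tip (233,105), mark (227,75)). Now I measure the cap and housing to correct the centring.

Run:
```python
from h import *
c=np.array([.563,-.278]); base=.174  # flange top guess
for f in('w2','d2','s2'):
    P,X=cloud(f); rr=np.hypot(X[...,0]-c[0],X[...,1]-c[1]); hh=cv2.cvtColor(P,cv2.COLOR_RGB2HSV).astype(int)
    fl=(rr<.055)&(rr>.022)&(P.min(2)>140)&(np.ptp(P.astype(int),axis=2)<25)&(X[...,2]>.15)&(X[...,2]<.21)
    if fl.sum()>50:
        q=X[fl]; z0=np.median(q[:,2]); q=q[abs(q[:,2]-z0)<.004]
        n=np.linalg.svd(q-q.mean(0),full_matrices=False)[2][2]; n*=np.sign(n[2])
        print(f,'flange z',z0.round(4),len(q),'normal',n.round(4))
        a=X[(abs(X[...,2]-z0)<.003)&(rr<.056)&(P.min(2)>90)]; print('  circ',cv2.minEnclosingCircle(a[:,:2].astype(np.float32)))
        hb=(rr<.03)&(abs(X[...,2]-z0-.05)<.004)&(P.min(2)>90); 
        if hb.sum()>20: print('  hubtop',hb.sum(),cv2.minEnclosingCircle(X[hb][:,:2].astype(np.float32)))
    b=(abs(hh[...,0]-18)<8)&(hh[...,1]>110)&(hh[...,2]>110)&(rr<.08)&(X[...,2]>.15)
    if b.sum()>10:
        q=X[b]; l=cv2.fitLine(q[:,:2].astype(np.float32),2,0,.01,.01).ravel(); print(f,'brass',b.sum(),q.mean(0).round(4),'line deg',np.degrees(np.arctan(l[1]/l[0])).round(2),'far',q[np.argmax(np.hypot(*(q[:,:2]-c).T))].round(4))
    h=P.astype(int); m=(h[...,0]>110)&(h[...,1]<70)&(h[...,2]<70)&(rr<.12)&(X[...,2]>.085); 
    if m.sum(): print(f,'mark',m.sum(),X[m].mean(0).round(4))
    m=(X[...,2]>.052)&(X[...,2]<.063)&(rr<.14); print('  housing',cv2.minAreaRect(X[m][:,:2].astype(np.float32)))
```

```text
w2 flange z 0.1845 13533 normal [ 6.0e-04 -1.4e-03  1.0e+00]
  circ ((0.5649335980415344, -0.27891549468040466), 0.05004098266363144)
  hubtop 4300 ((0.5676057934761047, -0.2785879075527191), 0.024971790611743927)
w2 brass 2058 [ 0.6043 -0.2917  0.1938] line deg -19.1 far [ 0.6253 -0.2933  0.1912]
w2 mark 347 [ 0.6379 -0.3037  0.0936]
  housing ((0.5640801787376404, -0.2786700129508972), (0.1739792674779892, 0.17232057452201843), 71.22357940673828)
d2 flange z 0.1834 1251 normal [-0.0102 -0.0052  0.9999]
  circ ((0.5656599998474121, -0.2794801592826843), 0.05248478055000305)
  hubtop 187 ((0.5588451623916626, -0.27856817841529846), 0.024515891447663307)
d2 brass 49 [ 0.606  -0.3005  0.1983] line deg 9.28 far [ 0.6203 -0.303   0.1869]
d2 mark 30 [ 0.6332 -0.3053  0.0886]
  housing ((0.5599954128265381, -0.27933019399642944), (0.17584528028964996, 0.17589372396469116), 71.2242431640625)
s2 flange z 0.1848 936 normal [0.0057 0.0012 1.    ]
  circ ((0.5668678879737854, -0.2798945903778076), 0.05079541355371475)
  hubtop 180 ((0.5711195468902588, -0.279483824968338), 0.02357753925025463)
s2 brass 113 [ 0.6054 -0.2915  0.1944] line deg -18.8 far [ 0.6254 -0.299   0.1942]
s2 mark 61 [ 0.6409 -0.3042  0.0925]
  housing ((0.5658700466156006, -0.27936023473739624), (0.1759767085313797, 0.17433702945709229), 71.7341079711914)
```

Cap level to 0.1°, fitting at about -18.6° against the mark at -18.7°, and about 0.8 mm too far in +x. The underside is at 0.1745, so contact comes after 79.5 mm and 12 mm of seat travel after 91.5 mm. I correct and lower in stages.

```bash
python3 -m creep '-.03 0 .3 0 0 0;0 0 .6 0 0 0;0 0 .6 0 0 0;0 0 .6 0 0 0;0 0 .5 0 0 0;0 0 .3 0 0 0;0 0 0 0 0 0;0 0 0 0 0 0'
python3 -m creep '0 0 .1 0 0 0;0 0 .1 0 0 0;0 0 .1 0 0 0;0 0 .1 0 0 0;0 0 0 0 0 0;0 0 0 0 0 0'
```

```text
time_s: 14.95
eef_pos: [0.5623, -0.2797, 0.0857]
ee_rot: [0.0, 1.0, 0.027, 0.0]
contact_force: [0.2, -0.4, -2.0]
finger_gap: 0.407
gripper_force: 59.9
time_s: 15.55
eef_pos: [0.5622, -0.2796, 0.0758]
ee_rot: [0.0, 1.0, 0.027, 0.0]
contact_force: [-0.1, 0.5, 2.5]
finger_gap: 0.41
gripper_force: 60.1
```

```bash
cat > m.py <<'E'
from h import *
import sys
t=sys.argv[1]
c=np.array([.563,-.279])
s=observe(); print(s['eef_pos'],s['contact_force'])
for n in('wrist','scene'):
    f=n+t; snap(n,f); P,X=cloud(f); rr=np.hypot(X[...,0]-c[0],X[...,1]-c[1])
    fl=(rr<.055)&(rr>.022)&(P.min(2)>140)&(X[...,2]>.075)&(X[...,2]<.12)
    q=X[fl]; z0=np.median(q[:,2]); q=q[abs(q[:,2]-z0)<.004]; k=np.linalg.svd(q-q.mean(0),full_matrices=False)[2][2]; k*=np.sign(k[2])
    a=X[(abs(X[...,2]-z0)<.003)&(rr<.056)&(P.min(2)>90)]
    print(n,'flange z',z0.round(4),k.round(4),cv2.minEnclosingCircle(a[:,:2].astype(np.float32)))
    m=(X[...,2]>.052)&(X[...,2]<.063)&(rr<.14); print('  housing',cv2.minAreaRect(X[m][:,:2].astype(np.float32)))
    h=P.astype(int); m=(h[...,0]>110)&(h[...,1]<70)&(h[...,2]<70)&(rr<.12)&(X[...,2]>.089); print('  mark',X[m].mean(0).round(4))
    hh=cv2.cvtColor(P,cv2.COLOR_RGB2HSV).astype(int); b=(abs(hh[...,0]-18)<8)&(hh[...,1]>110)&(hh[...,2]>110)&(rr<.08)&(X[...,2]>.09)
    if b.sum()>10: q=X[b]; l=cv2.fitLine(q[:,:2].astype(np.float32),2,0,.01,.01).ravel(); print('  brass',b.sum(),q.mean(0).round(4),np.degrees(np.arctan(l[1]/l[0])).round(2))
E
python3 m.py a
```

```text
[ 0.56224068 -0.27959295  0.07575192] [-0.12553145  0.48582051  2.49664149]
wrist flange z 0.1023 [ 9.e-04 -3.e-04  1.e+00] ((0.5641387104988098, -0.28023698925971985), 0.05007848143577576)
  housing ((0.56434166431427, -0.2784993350505829), (0.17249536514282227, 0.1722198873758316), 71.5965347290039)
  mark [ 0.638  -0.3038  0.0938]
  brass 2059 [ 0.6035 -0.2932  0.1116] -19.29
scene flange z 0.1024 [0.0059 0.0014 1.    ] ((0.5660542845726013, -0.27980881929397583), 0.05023960396647453)
  housing ((0.5653828978538513, -0.27962368726730347), (0.17645540833473206, 0.17376521229743958), 71.80973815917969)
  mark [ 0.6404 -0.3046  0.0943]
  brass 92 [ 0.6065 -0.2934  0.1122] -19.23
```

Small residuals: about 1 mm too far in -y and about 0.6° of yaw. I lift off by 2 mm, correct, then press slowly.

```bash
python3 -m creep '0 0 -.1 0 0 0;0 0 -.1 0 0 0;0 -.04 0 0 0 -.13;0 0 0 0 0 0;0 0 .1 0 0 0;0 0 .1 0 0 0;0 0 .08 0 0 0;0 0 .08 0 0 0;0 0 .08 0 0 0;0 0 .06 0 0 0;0 0 0 0 0 0;0 0 0 0 0 0'
python3 m.py b
```

```text
time_s: 16.85
eef_pos: [0.5621, -0.2785, 0.0684]
ee_rot: [0.0, 0.999, 0.033, 0.0]
contact_force: [-2.2, 1.4, 6.7]
finger_gap: 0.408
gripper_force: 60.4
[ 0.56212924 -0.27848444  0.06837729] [-2.2278194   1.39187158  6.74425823]
wrist flange z 0.0949 [ 1.4e-03 -7.0e-04  1.0e+00] ((0.5640597343444824, -0.27921488881111145), 0.05007361248135567)
  housing ((0.5641809701919556, -0.2786976099014282), (0.17268915474414825, 0.1726853847503662), 71.62214660644531)
  mark [ 0.6379 -0.3038  0.0938]
  brass 2063 [ 0.6035 -0.2917  0.1042] -18.6
scene flange z 0.0952 [4.6e-03 9.0e-04 1.0e+00] ((0.5661345720291138, -0.279266893863678), 0.04998406022787094)
  housing ((0.5654456615447998, -0.27881520986557007), (0.17580823600292206, 0.17468377947807312), 71.81834411621094)
  mark [ 0.6404 -0.3046  0.0942]
  brass 102 [ 0.6056 -0.2917  0.1047] -16.58
```

Centred to about 0.5 mm, with the seat down 10 mm (about 9 N, and the force reading agrees). I go a further 2 mm and hold.

```bash
python3 -m creep '0 0 .04 0 0 0;0 0 .04 0 0 0;0 0 0 0 0 0;0 0 0 0 0 0;0 0 0 0 0 0;0 0 0 0 0 0;0 0 0 0 0 0;0 0 0 0 0 0;0 0 0 0 0 0;0 0 0 0 0 0'
python3 m.py c
python3 - <<'E'
from h import *
b,_=snap('side','d3'); cv2.imwrite('pics/v3.png',cv2.resize(b[120:360,240:560],(640,480))[:,:,::-1])
E
```

```text
time_s: 17.95
eef_pos: [0.5621, -0.2785, 0.0666]
ee_rot: [0.0, 0.999, 0.033, 0.0]
contact_force: [-1.9, 2.5, 8.1]
finger_gap: 0.407
gripper_force: 60.5
[ 0.56214682 -0.27849761  0.06659681] [-1.93798407  2.52898088  8.05956549]
wrist flange z 0.0932 [ 1.1e-03 -7.0e-04  1.0e+00] ((0.5640501379966736, -0.27926158905029297), 0.050026409327983856)
  housing ((0.5641829967498779, -0.278618186712265), (0.1725824922323227, 0.17294172942638397), 71.63800811767578)
  mark [ 0.638  -0.3038  0.0938]
  brass 2054 [ 0.6035 -0.2917  0.1024] -18.63
scene flange z 0.0934 [-4.e-04  8.e-04  1.e+00] ((0.5659244060516357, -0.2791286110877991), 0.05001688376069069)
  housing ((0.5662199854850769, -0.2793455123901367), (0.1756831407546997, 0.1748385727405548), 71.45164489746094)
  mark [ 0.6401 -0.3046  0.0937]
  brass 94 [ 0.6074 -0.2921  0.103 ] -18.74
```

View pics/v3.png

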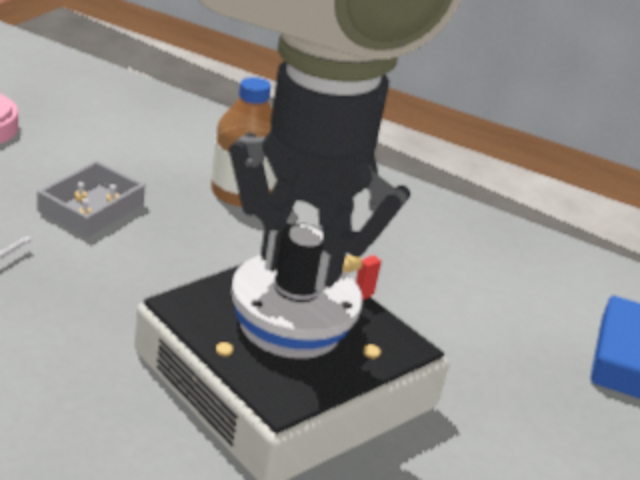

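The side view shows the cap flat on the blue seat at (300,310), with the fitting tip (352,263) pointing at the red mark (370,277) and the bystanders untouched. The seat is about 11.8 mm down, about 10 N including the cap's weight, well short of the stop. I hand the job in.

```bash
python3 -c "
from plant import close_job
print(close_job())"
```

```text
the job is handed in; nothing more can be done
None
```

The cap is on the seat, centred to about 0.5 mm, level, with its fitting at the red mark, and held pressed about 11.8 mm down (roughly 10 N, cap weight included); the job is handed in at about 18 s, after a first grasp that missed when the fingers shut on top of the hub, pressing on it with about 8 N.

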